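# Mount a specimen and hold the hand microscope over it

## Robot

A 6-joint arm with a two-finger parallel gripper is mounted at the origin on the work surface. World frame = base frame: x ahead of the robot, y to its left, z up, the work surface at z = 0. Lengths are in m, angles in rad, forces in N, time in s.
With the tool pointing down it reaches from about 0.3 to 0.85 m from the base axis. Payload 4.2 kg.
Tool frame: the origin (TCP) lies midway between the tips of the shut fingers; the grasp point (between the pads) lies 19 mm behind it; z points along the fingers, y is the line along which they close (so a half turn about z gives the same grasp; the last joint's range is limited). The gripper opens to 91 mm and grips with 3 to 60 N. Pads are 32 mm wide; open, the fingers measure 118 mm over their backs; the gripper's body (76 mm by 178 mm) begins 60 mm behind the grasp point.
Start: joints at [1.214, 0.32, 1.565, -0, 1.257, -0.02], TCP at [0.19, 0.543, 0.214] pointing down, gripper open.
Joint ranges: [-3.11, 3.11], [-0.84, 2.01], [0.21, 2.61], [-1.34, 4.49], [0.05, 2.63], [-2.56, 2.56]. Speed limits (rad/s): [2.57, 2.57, 3.14, 3.14, 3.14, 3.14].

## Interface

Orientations are given as a unit quaternion [x, y, z, w].
In Python, from plant import bot gives the robot as it stands.
- The arm moves only by the shell command python3 -m inch 'ROWS' [FORCE]. ROWS is a JSON object whose one key "rows" holds a list of rows, each an object with "rotation": the turn, a rotation vector about the tool's x, y, z in degrees, a list of three; "offset": the shift along the tool's x, y, z in units of 40 mm (1.0 is 40 mm), a list of three; "grip": the opening, from -1 (shut) to 1 (fully open). A call has 1 to 20 rows; each row is the pose to reach, as a shift and turn from the pose commanded when the call began, along the tool's axes at that moment; what a row does not reach only later rows make up. A row lasts 1/12 s, in which the tool goes at most 41.7 mm and 7.16 degrees, less where a joint would pass 70% of its speed; a pose out of reach is approached as far as the arm can. A call with a gripper value outside its range is refused whole. The fingers move at their own pace and stop on an object; FORCE is the grip in N (left out, the last holds). Time passes only in rows, so rows that repeat a pose let the fingers close. It gives the time, the measured TCP pose, the force, the opening and the grip force at its end, in the units of the state.
- bot.state(): the state, without advancing time (a new reading comes with each control period).
- bot.capture(name): name is "side" or "top" or "wrist"; returns a dict with "image" (420x560x3 uint8, red, green, blue), "camera_matrix" (3x3 intrinsics, pixels), "R" (3x3) and "t" (3): a world point X has camera coordinates R X + t; the wrist camera has in their place "tool_from_camera" (4x4, takes a point from camera to tool coordinates, whose origin is the TCP and whose axes are the flange's). Camera axes: x right, y down, z forward; pixel columns grow to the right and rows downward; lengths in m; the calibration is good to about 2 mm. The wrist camera is an equidistant fisheye: a pixel r from the principal point sees the ray r / f radians off the axis. A picture is of the moment at which its call begins: read the wrist's pose just before it. There is no depth.
- bot.finish_job(): hands the job in; it is judged then, once.
Trained networks look in a picture, given as the dict that the camera call returned (one of the last four; its "shot" number tells which), for a name from the list of things; names that differ only in an ending like _2 or _b are one class to them, and where a whole thing is asked for, a point or a joint stands for the part that bears it (a point fixed in the world has none). Each returns a list of dicts, best first, with "conf" (0 to 1); they miss things now and then, are a little off and sometimes report something else, mostly with a low value. They report only what shows in the picture. A call takes as long as a camera call. They do not tell look-alikes from the thing itself.
- bot.boxes_of(label, picture): "xyz" ([x, y, z] in m, in world coordinates, good to about 4 mm: the middle of the surface that is visible of it).
- bot.spot_point(label, picture): "xyz" ([x, y, z] in m, in world coordinates, good to about 4 mm: a listed point, or the origin of a listed thing).
The state is a dict: "t": time; "joint_positions": joint angles; "dq": joint speeds; "joint_efforts": joint torques, N m; "ee_pos": TCP position; "ee_rot": TCP orientation; "contact_force": force on the tool from outside, world axes, zero at the start; "wrist_torque": the same for the moment, N m; "width": finger opening in m; "gripper_force": force on a finger pad.
Only numpy, scipy, OpenCV 4.12 (cv2) and the standard library are available. Lean on these libraries where they do the work, as an engineer would, in place of code of your own. Each camera call takes 0.05 s, during which the arm holds its last target. There are 200 camera calls.

## Task

Push the orange specimen holder (dark specimen on top) all the way down onto the steel spigot of the black post stand and let go of it; then lift the white hand-held digital microscope out of its grey dock, carry it over the tube rack and hold it upright, nose down, straight above the specimen with about a centimetre of air between them, for taking its picture. Finish still holding it there, motionless; the microscope must never touch the holder or the specimen, and the other things on the bench stay where they are.

Things in the scene. Friction and masses are not known exactly. Their poses are not given: they have to be found in the camera images.
- holder: loose orange upright cylinder, 30 mm diameter, 46 mm tall, about 60 g, a white rim at its top; origin = centre of its underside, z up. A sleeve: blind bore 19 mm diameter, 30 mm deep, open at the bottom. A dark 14 mm wide, 8 mm tall specimen is fixed centrally on its top (total 54 mm). Starts standing on the bench, beyond the tube rack as seen from the robot; grip its sides
- specimen_top (a point): highest point of the specimen, on the holder's axis, 54 mm above the holder's underside
- post_stand: fixed black round stand with blue foot ring, 90 mm diameter, 16 mm tall, left or right of the tube rack; origin = centre of its underside. On it an aluminium shoulder, 36 mm diameter, whose top is at 24 mm, and from there a vertical steel spigot, 16 mm diameter, 26 mm long, its last 6 mm tapering to 9 mm
- shoulder (a point): centre of the shoulder's top (24 mm above the bench): the holder's underside rests here when fully home
- spigot_tip (a point): top centre of the spigot, 50 mm above the bench
- scope: the microscope: loose white cylinder with two blue bands, 115 mm tall, about 0.13 kg: nose 28 mm diameter (lowest 18 mm), body 34 mm diameter from 28 mm up; origin = centre of its nose (lower end), z towards its rear end (up). It stands nose down in the dock, nose 6 mm above the bench. Grip the body 65 to 90 mm above the nose: lower, its end meets the palm
- dock: fixed grey round dock, 68 mm diameter, 26 mm tall, on the other side of the tube rack from the post stand; well 42 mm diameter, its floor 6 mm above the bench; origin = centre of its underside
- rack: bystander: white tube rack, 150 mm (its x) by 74 mm (its y), with red-capped tubes to 90 mm above the bench, 0.6 kg, between the stand and the dock; origin = centre of its underside
- dish: bystander: open glass dish, 90 mm diameter, 16 mm tall; origin = centre of its underside
- jar: bystander: amber jar, 52 mm diameter, 75 mm tall, red lid; origin = centre of its underside
- bottle: bystander: white bottle, 60 mm diameter, 130 mm tall, blue cap; origin = centre of its underside
- slide_box: bystander: blue box 100 x 85 x 35 mm; origin = centre of its underside
Not all that is in view belongs to the job. What is shaped like the post_stand but green is not meant.

How it is judged:
By the outcome, as a careful person would: the job done as asked, in the order asked, and still so for the second after the job is handed in, while the arm keeps its last pose, push and grip.
It also fails if it takes over 67 s, if anything falls off the work surface, if the arm or the gripper's body presses on something with over 40 N, if the wrist force passes 120 N, or if a joint passes its speed limit or range.

## Working session

There is one attempt and no reset: what is moved stays moved. The work goes in short steps, Python scripts to look and compute and a shell command to move; the robot and the scene stay as the last step left them, time stands still between calls to the robot, and variables do not carry over. Pictures are saved under pics/ and viewed, at most 10 in all, crops included, and the job is handed in when it is done.

```bash
mkdir -p pics; ls; cat > h.py <<'E'
from plant import bot
import numpy as np, cv2
from scipy.spatial.transform import Rotation as Ro
def snap(n,f):
    p=bot.capture(n); cv2.imwrite('pics/'+f,cv2.cvtColor(p['image'],cv2.COLOR_RGB2BGR)); return p
def proj(p,X):
    c=p['R']@np.array(X)+p['t']; u=p['camera_matrix']@c; return u[:2]/u[2]
def at_z(p,uv,z):
    K=p['camera_matrix'];R=np.array(p['R']);t=np.array(p['t'])
    d=R.T@np.linalg.solve(K,[uv[0],uv[1],1]);o=-R.T@t
    return o+d*(z-o[2])/d[2]
E
python3 - <<'E'
from h import *
s=bot.state();print({k:np.round(v,3).tolist() for k,v in s.items()})
for n in('top','side'):
    p=snap(n,n+'1.png')
    for l in ['holder','specimen_top','post_stand','spigot_tip','scope','dock','rack','dish','jar','bottle','slide_box']:
        print(n,l,[(np.round(d['xyz'],3).tolist(),round(d['conf'],2)) for d in bot.spot_point(l,p)[:3]])
E
```

```text
pics
{'t': 0.0, 'joint_positions': [1.214, 0.32, 1.566, -0.0, 1.257, -0.02], 'dq': [0.0, -0.0, 0.001, 0.002, 0.001, -0.0], 'joint_efforts': [-0.0, -41.247, -23.197, 0.073, 0.046, -0.0], 'ee_pos': [0.19, 0.542, 0.213], 'ee_rot': [0.168, 0.986, -0.001, -0.0], 'contact_force': [-0.174, 1.303, -0.581], 'wrist_torque': [0.004, -0.017, -0.031], 'gripper_force': 0.0, 'width': 0.091}
top holder [([0.652, -0.038, -0.002], 0.56), ([0.496, 0.23, 0.05], 0.28)]
top specimen_top [([0.652, -0.036, 0.057], 0.6)]
top post_stand [([0.343, 0.188, -0.006], 0.94), ([0.493, 0.227, -0.005], 0.83)]
top spigot_tip [([0.493, 0.23, 0.052], 0.94), ([0.342, 0.186, 0.048], 0.82), ([0.541, -0.213, 0.01], 0.36)]
top scope [([0.54, -0.21, 0.009], 0.59), ([0.32, -0.388, 0.001], 0.23)]
top dock [([0.541, -0.213, -0.001], 0.65)]
top rack [([0.486, -0.028, 0.0], 0.79), ([0.541, -0.214, -0.001], 0.21)]
top dish [([0.37, 0.401, -0.0], 0.68)]
top jar [([0.733, 0.198, 0.004], 0.76)]
top bottle [([0.726, -0.22, -0.003], 0.79)]
top slide_box [([0.318, -0.386, 0.003], 0.66)]
side holder [([0.651, -0.039, 0.001], 0.62)]
side specimen_top [([0.652, -0.042, 0.056], 0.43)]
side post_stand [([0.34, 0.187, 0.0], 0.86), ([0.494, 0.225, 0.004], 0.81)]
side spigot_tip [([0.494, 0.228, 0.05], 0.79), ([0.34, 0.186, 0.048], 0.76)]
side scope [([0.538, -0.211, 0.009], 0.97)]
side dock [([0.535, -0.212, 0.0], 0.56)]
side rack [([0.486, -0.027, -0.006], 0.7)]
side dish [([0.369, 0.407, 0.0], 0.71)]
side jar [([0.734, 0.197, 0.001], 0.84)]
side bottle [([0.726, -0.218, 0.0], 0.98), ([0.485, -0.027, -0.001], 0.66)]
side slide_box [([0.32, -0.382, -0.001], 0.89)]
```

View pics/top1.png

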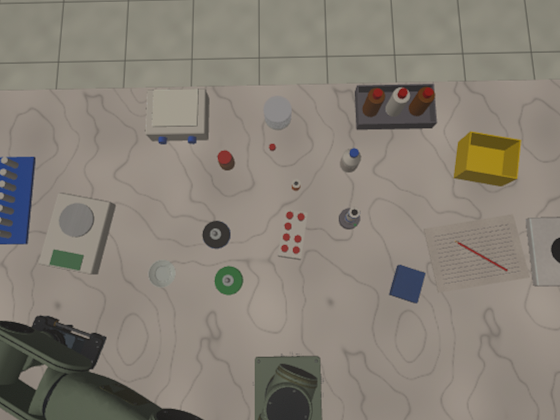

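View pics/side1.png

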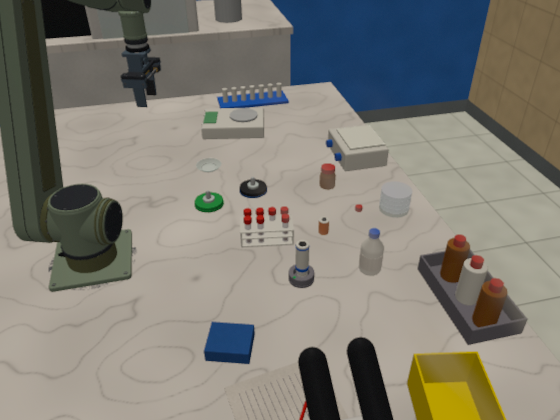

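The black stand is at (216,234) in the top image, with the green look-alike at (228,281). The holder is at (296,185), beyond the rack at (293,235), and the scope in its dock is at (349,217). I'll stop above the spigot first to refine its position with the wrist camera.

```bash
cat >> h.py <<'E'
def go(xyz,yaw=90):
    "offset (40mm units) and rotvec(deg) to a tool-down pose with tool y at world angle yaw"
    s=bot.state(); R=Ro.from_quat(s['ee_rot']).as_matrix()
    y=np.array([np.cos(np.radians(yaw)),np.sin(np.radians(yaw)),0]);z=np.array([0,0,-1.])
    T=np.c_[np.cross(y,z),y,z]
    print('at',np.round(s['ee_pos'],4),'t',round(s['t'],2),'off',np.round(R.T@(np.array(xyz)-s['ee_pos'])/.04,3),'rot',np.round(Ro.from_matrix(R.T@T).as_rotvec(degrees=True),2))
def wrist(f,labels):
    s=bot.state(); p=snap('wrist',f); out={}
    for l in labels:
        for k in ('spot_point','boxes_of'):
            print(l,k,[(np.round(d['xyz'],4).tolist(),round(d['conf'],2)) for d in getattr(bot,k)(l,p)[:2]])
    return s,p
def wproj(s,p,X):
    "world point -> fisheye wrist pixel"
    R=Ro.from_quat(s['ee_rot']).as_matrix(); M=np.linalg.inv(p['tool_from_camera'])
    c=M[:3,:3]@(R.T@(np.array(X)-s['ee_pos']))+M[:3,3]
    th=np.arctan2(np.hypot(c[0],c[1]),c[2]);K=p['camera_matrix'];r=np.hypot(c[0],c[1])
    return np.array([K[0,2]+K[0,0]*th*c[0]/r,K[1,2]+K[1,1]*th*c[1]/r])
def wat_z(s,p,uv,z):
    K=p['camera_matrix'];a=np.array([(uv[0]-K[0,2])/K[0,0],(uv[1]-K[1,2])/K[1,1]]);th=np.linalg.norm(a)
    d=np.r_[np.sin(th)*a/th,np.cos(th)];M=np.array(p['tool_from_camera']);R=Ro.from_quat(s['ee_rot']).as_matrix()
    o=R@M[:3,3]+s['ee_pos'];d=R@M[:3,:3]@d
    return o+d*(z-o[2])/d[2]
E
python3 -c "
from h import *
go([.4935,.2275,.213])"
```

```text
at [0.19   0.5427 0.2139] t 1.2 off [-9.765 -4.93   0.023] rot [  0.    0.  -19.3]
```

```bash
python3 -m inch '{"rows":[{"rotation":[0,0,-4],"offset":[-1,-0.5,0],"grip":1},{"rotation":[0,0,-8],"offset":[-2,-1,0],"grip":1},{"rotation":[0,0,-12],"offset":[-3,-1.5,0],"grip":1},{"rotation":[0,0,-16],"offset":[-4,-2,0],"grip":1},{"rotation":[0,0,-19.3],"offset":[-5,-2.5,0],"grip":1},{"rotation":[0,0,-19.3],"offset":[-6,-3,0],"grip":1},{"rotation":[0,0,-19.3],"offset":[-7,-3.5,0],"grip":1},{"rotation":[0,0,-19.3],"offset":[-8,-4,0],"grip":1},{"rotation":[0,0,-19.3],"offset":[-9,-4.5,0],"grip":1},{"rotation":[0,0,-19.3],"offset":[-9.77,-4.93,0],"grip":1},{"rotation":[0,0,-19.3],"offset":[-9.77,-4.93,0],"grip":1},{"rotation":[0,0,-19.3],"offset":[-9.77,-4.93,0],"grip":1},{"rotation":[0,0,-19.3],"offset":[-9.77,-4.93,0],"grip":1},{"rotation":[0,0,-19.3],"offset":[-9.77,-4.93,0],"grip":1}]}'
python3 - <<'E'
from h import *
s,p=wrist('w1.png',['spigot_tip','post_stand'])
print(s['ee_pos'],s['ee_rot'],p['camera_matrix'],np.round(p['tool_from_camera'],3))
print(wproj(s,p,[.4935,.2275,.05]))
go([.652,-.0385,.213])
E
```

```text
t: 2.37
ee_pos: [0.4931, 0.2279, 0.2139]
ee_rot: [-0.0, 1.0, 0.0, -0.0]
contact_force: [0.0, -0.1, -0.3]
width: 0.0912
gripper_force: 0.0
spigot_tip spot_point [([0.3376, 0.1847, 0.0532], 0.76), ([0.4904, 0.2223, 0.0485], 0.67)]
spigot_tip boxes_of [([0.343, 0.1863, 0.019], 0.94), ([0.4895, 0.228, 0.0119], 0.56)]
post_stand spot_point [([0.3415, 0.1836, 0.0011], 0.73), ([0.491, 0.2263, -0.0036], 0.72)]
post_stand boxes_of [([0.4875, 0.2268, 0.0141], 0.9), ([0.3454, 0.1865, 0.017], 0.68)]
[0.49311277 0.22788702 0.21386562] [-4.71376575e-05  9.99999897e-01  2.42280961e-04 -3.79581282e-04] [[325.1922621    0.         285.72920877]
 [  0.         325.1922621  206.50025629]
 [  0.           0.           1.        ]] [[-0.    -0.962 -0.274  0.078]
 [ 1.    -0.    -0.     0.   ]
 [ 0.    -0.274  0.962 -0.172]
 [ 0.     0.     0.     1.   ]]
[285.37006679 190.6650316 ]
at [0.493  0.2284 0.2141] t 2.62 off [-3.962 -6.679  0.026] rot [0.02 0.   0.1 ]
```

View pics/w1.png

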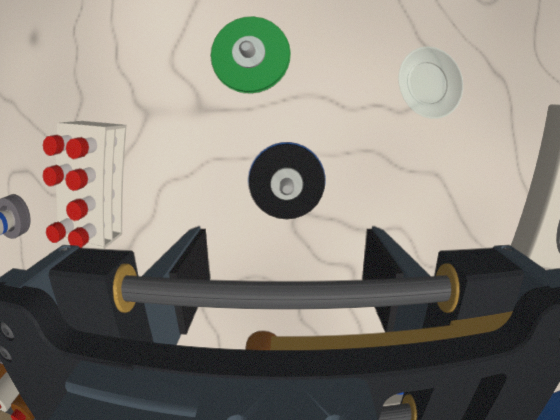

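The wrist view shows the black stand's disc at about (287,181) with the spigot tip at about (286,187). I'll get the stand's centre from a circle fit to the disc outline, and do the same in the top image.

```bash
cat >> h.py <<'E'
def circ(P):
    P=np.array(P)[:,:2]; A=np.c_[2*P,np.ones(len(P))]; 
    keep=np.ones(len(P),bool)
    for _ in range(4):
        q=np.linalg.lstsq(A[keep],(P[keep]**2).sum(1),rcond=None)[0]; r=np.sqrt(q[2]+q[:2]@q[:2]); e=np.abs(np.hypot(*(P-q[:2]).T)-r); keep=e<max(.0015,2*e[keep].std())
    return np.round(q[:2],4),round(r,4),round(e[keep].std(),5),keep.sum()
def blob(mask,uv):
    cs,_=cv2.findContours(mask.astype(np.uint8),cv2.RETR_EXTERNAL,cv2.CHAIN_APPROX_NONE)
    return max((c for c in cs if cv2.pointPolygonTest(c,tuple(map(float,uv)),True)>-4 ),key=cv2.contourArea)[:,0,:]
E
python3 - <<'E'
from h import *
s=bot.state();p=bot.capture('wrist');im=p['image'].astype(int)
m=im.max(2)<90; m[225:]=0
c=blob(m,(287,170)); print(c.min(0),c.max(0))
print(circ([wat_z(s,p,q,.014) for q in c]))
g=(im[...,1]-im[...,0]>40);c=blob(g,(250,70));print('green',circ([wat_z(s,p,q,.014) for q in c]))
gr=(im.min(2)>110)|(False); sub=(im[...,:].max(2)>=90); sub[:162]=0;sub[205:]=0;sub[:,:268]=0;sub[:,306:]=0
c=blob(sub,(287,176));print(c.min(0),c.max(0),circ([wat_z(s,p,q,.024) for q in c]))
t=bot.capture('top');im=t['image'].astype(int)
m=im.max(2)<80; c=blob(m,(216,225));print(c.min(0),c.max(0),circ([at_z(t,q,.014) for q in c]))
o=wat_z(s,p,(286,187.5),.05);print('tip',o)
E
```

```text
[248 143] [323 218]
(array([0.4911, 0.2286]), np.float64(0.0442), np.float64(0.00025), np.int64(212))
green (array([0.3419, 0.1872]), np.float64(0.0449), np.float64(0.00027), np.int64(219))
[270 168] [302 199] (array([0.4914, 0.2286]), np.float64(0.0182), np.float64(0.00021), np.int64(90))
[143 170] [324 419] (array([0.3298, 0.0784]), np.float64(0.321), np.float64(0.00734), np.int64(240))
tip [0.49015327 0.22861853 0.05      ]
```

```bash
python3 -m inch '{"rows":[{"rotation":[0,0,0],"offset":[-0.5,-0.8,0],"grip":1},{"rotation":[0,0,0],"offset":[-1,-1.7,0],"grip":1},{"rotation":[0,0,0],"offset":[-1.5,-2.5,0],"grip":1},{"rotation":[0,0,0],"offset":[-2,-3.4,0],"grip":1},{"rotation":[0,0,0],"offset":[-2.5,-4.2,0],"grip":1},{"rotation":[0,0,0],"offset":[-3,-5,0],"grip":1},{"rotation":[0,0,0],"offset":[-3.5,-5.9,0],"grip":1},{"rotation":[0,0,0],"offset":[-3.96,-6.68,0],"grip":1},{"rotation":[0,0,0],"offset":[-3.96,-6.68,0],"grip":1},{"rotation":[0,0,0],"offset":[-3.96,-6.68,0],"grip":1},{"rotation":[0,0,0],"offset":[-3.96,-6.68,0],"grip":1}]}'
python3 - <<'E'
from h import *
s,p=wrist('w2.png',['specimen_top','holder'])
print(wproj(s,p,[.652,-.0385,.054]))
E
```

```text
t: 3.63
ee_pos: [0.6517, -0.0391, 0.2136]
ee_rot: [0.0, 1.0, 0.0, -0.0]
contact_force: [-0.1, -0.5, -0.5]
width: 0.0914
gripper_force: 0.0
specimen_top spot_point [([0.6525, -0.0353, 0.0482], 0.97)]
specimen_top boxes_of [([0.6515, -0.0355, 0.0425], 0.96)]
holder spot_point [([0.6501, -0.0414, -0.0048], 0.82)]
holder boxes_of [([0.6493, -0.0393, 0.043], 0.91), ([0.5363, -0.1936, 0.0237], 0.68)]
[286.27978042 191.51776626]
```

View pics/w2.png

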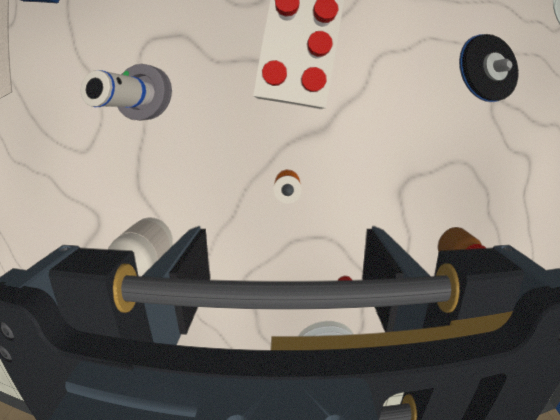

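The holder is seen from above, with its white rim centred at about (288,189). Next I'll fit the rim circle.

```bash
python3 - <<'E'
from h import *
s=bot.state();p=bot.capture('wrist');im=p['image'].astype(int)
print(im[189,268:308:2].tolist())
d=(im.max(2)<120)[170:210,265:310];print('dark',np.argwhere(d).mean(0)+[170,265],d.sum())
w=(im.min(2)>205);w[:165]=0;w[215:]=0;w[:,265:]&=True
sat=(im.max(2)-im.min(2))
h=blob((im[...,0]-im[...,2]>70)&(np.abs(np.arange(420)[:,None]-182)<25),(287,173));print(h.min(0),h.max(0))
e=cv2.HoughCircles(cv2.GaussianBlur(cv2.cvtColor(p['image'],cv2.COLOR_RGB2GRAY),(3,3),0)[160:220,255:320],cv2.HOUGH_GRADIENT,1,30,param1=100,param2=8,minRadius=11,maxRadius=18);print(e)
if e is not None: print(wat_z(s,p,e[0,0,:2]+[255,160],.046))
uv=(np.argwhere(d).mean(0)+[170,265])[::-1]; print('spec',wat_z(s,p,uv,.052),s['ee_pos'])
cv2.imwrite('pics/c2.png',cv2.cvtColor(cv2.resize(p['image'][160:220,250:330],None,fx=8,fy=8,interpolation=cv2.INTER_NEAREST),cv2.COLOR_RGB2BGR))
E
```

```text
[[207, 194, 183], [206, 195, 180], [209, 199, 185], [213, 204, 188], [213, 206, 191], [213, 205, 189], [160, 153, 143], [57, 57, 57], [58, 60, 58], [72, 72, 75], [79, 81, 83], [81, 84, 84], [92, 92, 88], [204, 195, 181], [213, 206, 190], [212, 202, 188], [211, 203, 188], [210, 198, 184], [210, 198, 185], [206, 196, 181]]
dark [185.80714286 285.52857143] 140
[276 170] [298 180]
[[[31.5 20.5 12. ]]]
[ 0.64218011 -0.03770019  0.046     ]
spec [ 0.6466777  -0.03872576  0.052     ] [ 0.65173088 -0.03844926  0.21431208]
```

View pics/c2.png

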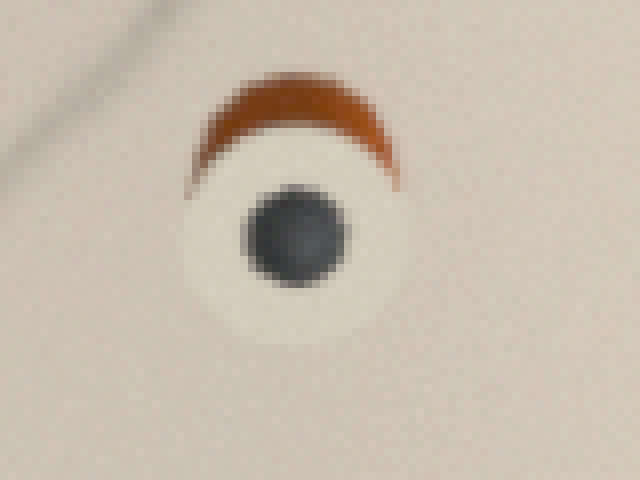

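The crop shows the rim spanning columns 273–300.5 and rows 175–203. Its centre is at about (286.4,188.7), and the specimen is centred at (286.5,189).

```bash
python3 - <<'E'
from h import *
s=bot.state();p=bot.capture('wrist')
print('rim',wat_z(s,p,(286.4,188.7),.046),'spec',wat_z(s,p,(286.5,189),.053))
t=bot.capture('top')
for n,t in (('top',t),('side',bot.capture('side'))):
    print(n,'predicted tip from wrist',proj(t,[.4912,.2286,.05]),'nn',proj(t,[.4935,.2275,.05]),'holder',proj(t,[.650,-.0387,.05]))
go([.650,-.0387,.095])
E
```

```text
rim [ 0.65128452 -0.03798265  0.046     ] spec [ 0.65001796 -0.03789296  0.053     ]
top predicted tip from wrist [213.69182219 232.19728384] nn [214.04376123 231.48018817] holder [296.11197163 182.58730539]
side predicted tip from wrist [252.54373484 176.95022518] nn [253.3043122  177.03356408] holder [323.91059095 218.22747451]
at [ 0.652  -0.0392  0.2142] t 4.08 off [0.051 0.012 2.979] rot [0.01 0.02 0.05]
```

```bash
python3 -m inch '{"rows":[{"rotation":[0,0,0],"offset":[0.03,0.02,0.8],"grip":1},{"rotation":[0,0,0],"offset":[0.03,0.02,1.6],"grip":1},{"rotation":[0,0,0],"offset":[0.03,0.02,2.4],"grip":0.6},{"rotation":[0,0,0],"offset":[0.03,0.02,3.2],"grip":0.4},{"rotation":[0,0,0],"offset":[0.03,0.02,4],"grip":0.2},{"rotation":[0,0,0],"offset":[0.03,0.02,4.6],"grip":0.2},{"rotation":[0,0,0],"offset":[0.03,0.02,5.08],"grip":0.2},{"rotation":[0,0,0],"offset":[0.03,0.02,5.08],"grip":0.2},{"rotation":[0,0,0],"offset":[0.03,0.02,5.08],"grip":0.2},{"rotation":[0,0,0],"offset":[0.03,0.02,5.08],"grip":0},{"rotation":[0,0,0],"offset":[0.03,0.02,5.08],"grip":-0.2},{"rotation":[0,0,0],"offset":[0.03,0.02,5.08],"grip":-0.4},{"rotation":[0,0,0],"offset":[0.03,0.02,5.08],"grip":-0.6},{"rotation":[0,0,0],"offset":[0.03,0.02,5.08],"grip":-0.8},{"rotation":[0,0,0],"offset":[0.03,0.02,5.08],"grip":-1},{"rotation":[0,0,0],"offset":[0.03,0.02,5.08],"grip":-1},{"rotation":[0,0,0],"offset":[0.03,0.02,5.08],"grip":-1}]}' 30
```

```text
t: 5.5
ee_pos: [0.6517, -0.0389, 0.0121]
ee_rot: [0.0, 1.0, 0.0, 0.001]
contact_force: [-1.0, 0.4, 5.7]
width: 0.03
gripper_force: 30.0
```

```bash
python3 -m inch '{"rows":[{"rotation":[0,0,0],"offset":[0,0,-0.4],"grip":-1},{"rotation":[0,0,0],"offset":[0,0,-1.1],"grip":-1},{"rotation":[0,0,0],"offset":[0,0,-1.8],"grip":-1},{"rotation":[0,0,0],"offset":[0,0,-2.6],"grip":-1},{"rotation":[0,0,0],"offset":[0,0,-3.4],"grip":-1},{"rotation":[0,0,0],"offset":[0.3,0.5,-3.75],"grip":-1},{"rotation":[0,0,0],"offset":[0.7,1.2,-3.75],"grip":-1},{"rotation":[0,0,0],"offset":[1.1,1.9,-3.75],"grip":-1},{"rotation":[0,0,0],"offset":[1.55,2.6,-3.75],"grip":-1},{"rotation":[0,0,0],"offset":[2,3.35,-3.75],"grip":-1},{"rotation":[0,0,0],"offset":[2.45,4.1,-3.75],"grip":-1},{"rotation":[0,0,0],"offset":[2.9,4.85,-3.75],"grip":-1},{"rotation":[0,0,0],"offset":[3.3,5.5,-3.75],"grip":-1},{"rotation":[0,0,0],"offset":[3.7,6.2,-3.5],"grip":-1},{"rotation":[0,0,0],"offset":[3.9,6.55,-3],"grip":-1},{"rotation":[0,0,0],"offset":[3.99,6.67,-2.4],"grip":-1},{"rotation":[0,0,0],"offset":[3.99,6.67,-2.2],"grip":-1},{"rotation":[0,0,0],"offset":[3.99,6.67,-2.2],"grip":-1},{"rotation":[0,0,0],"offset":[3.99,6.67,-2.2],"grip":-1},{"rotation":[0,0,0],"offset":[3.99,6.67,-2.2],"grip":-1}]}'
python3 - <<'E'
from h import *
s=bot.state();p=snap('wrist','w3.png')
print(s['ee_pos'],s['ee_rot'])
z=s['ee_pos'][2]
for dx in(-.003,0,.003): print(dx,wproj(s,p,s['ee_pos']+[dx,0,.043]))
print(wproj(s,p,[.4912,.2286,.05]))
q=snap('side','s3.png')
cv2.imwrite('pics/s3c.png',cv2.resize(cv2.imread('pics/s3.png')[110:220,200:320],None,fx=5,fy=5,interpolation=cv2.INTER_CUBIC))
E
```

```text
t: 7.17
ee_pos: [0.4926, 0.2276, 0.0999]
ee_rot: [0.0, 1.0, 0.0, 0.001]
contact_force: [-0.1, 1.8, -1.6]
width: 0.0296
gripper_force: 30.0
[0.49262681 0.22755251 0.09985746] [4.75981033e-04 9.99999250e-01 3.94576374e-04 1.05709165e-03]
-0.003 [285.87027249 286.9868752 ]
0 [285.87580576 292.57131655]
0.003 [285.88121454 298.04199636]
[287.2017979  223.78432161]
```

View pics/w3.png

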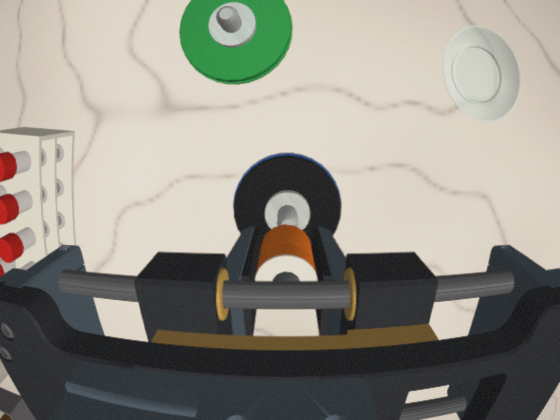

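View pics/s3c.png

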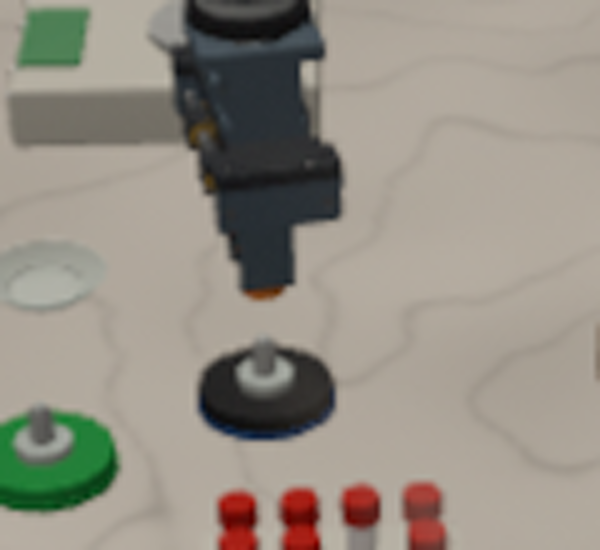

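The wrist view shows the shoulder at about (287,210), directly below the holder. In the side crop the holder and spigot share column 264, so they are aligned. I'll descend in steps and check the force each time.

```bash
python3 -m inch '{"rows":[{"rotation":[0,0,0],"offset":[0,0,0.3],"grip":-1},{"rotation":[0,0,0],"offset":[0,0,0.6],"grip":-1},{"rotation":[0,0,0],"offset":[0,0,0.8],"grip":-1},{"rotation":[0,0,0],"offset":[0,0,0.95],"grip":-1},{"rotation":[0,0,0],"offset":[0,0,1.05],"grip":-1},{"rotation":[0,0,0],"offset":[0,0,1.15],"grip":-1},{"rotation":[0,0,0],"offset":[0,0,1.15],"grip":-1},{"rotation":[0,0,0],"offset":[0,0,1.15],"grip":-1}]}' 40
```

```text
t: 7.93
ee_pos: [0.4915, 0.2279, 0.0529]
ee_rot: [-0.0, 1.0, 0.0, 0.0]
contact_force: [-0.1, 0.4, -1.0]
width: 0.0298
gripper_force: 40.0
```

```bash
python3 -m inch '{"rows":[{"rotation":[0,0,0],"offset":[0,0,0.08],"grip":-1},{"rotation":[0,0,0],"offset":[0,0,0.16],"grip":-1},{"rotation":[0,0,0],"offset":[0,0,0.24],"grip":-1},{"rotation":[0,0,0],"offset":[0,0,0.32],"grip":-1},{"rotation":[0,0,0],"offset":[0,0,0.38],"grip":-1},{"rotation":[0,0,0],"offset":[0,0,0.38],"grip":-1}]}' 40; python3 -c "
from h import *
s=bot.state();print(s['ee_pos'],s['contact_force'])"
```

```text
t: 8.43
ee_pos: [0.4909, 0.2277, 0.0369]
ee_rot: [-0.0, 1.0, -0.0, -0.001]
contact_force: [0.6, 0.8, -1.0]
width: 0.0294
gripper_force: 40.0
[0.4909013  0.22771624 0.0369066 ] [ 0.62441565  0.79262779 -0.99934966]
```

```bash
python3 -m inch '{"rows":[{"rotation":[0,0,0],"offset":[0,0,0.04],"grip":-1},{"rotation":[0,0,0],"offset":[0,0,0.07],"grip":-1},{"rotation":[0,0,0],"offset":[0,0,0.1],"grip":-1},{"rotation":[0,0,0],"offset":[0,0,0.1],"grip":-1}]}'; python3 -c "
from h import *
s=bot.state();print(s['ee_pos'],s['contact_force'],s['wrist_torque'])"
```

```text
t: 8.77
ee_pos: [0.4914, 0.2279, 0.036]
ee_rot: [-0.0, 1.0, 0.0, 0.0]
contact_force: [-4.6, -2.7, 16.4]
width: 0.0297
gripper_force: 40.0
[0.49144198 0.22792395 0.03602879] [-4.62573062 -2.66502318 16.394698  ] [-0.39447622  0.84017191 -0.02217311]
```

```bash
python3 -m inch '{"rows":[{"rotation":[0,0,0],"offset":[0,0,0.04],"grip":-1},{"rotation":[0,0,0],"offset":[0,0,0.06],"grip":-1},{"rotation":[0,0,0],"offset":[0,0,0.06],"grip":-1}]}' 50; python3 -c "
from h import *
s=bot.state();print(s['ee_pos'],s['contact_force'],s['wrist_torque'])
q=snap('side','s4.png')
cv2.imwrite('pics/s4c.png',cv2.resize(cv2.imread('pics/s4.png')[130:220,200:320],None,fx=5,fy=5,interpolation=cv2.INTER_CUBIC))"
```

```text
t: 9.02
ee_pos: [0.4915, 0.228, 0.0359]
ee_rot: [-0.0, 1.0, 0.0, 0.001]
contact_force: [-9.9, -3.3, 33.4]
width: 0.0292
gripper_force: 50.0
[0.49153033 0.22796972 0.03593495] [-9.87778521 -3.33568288 33.38734624] [-0.7497056   1.67503983 -0.0202634 ]
```

View pics/s4c.png

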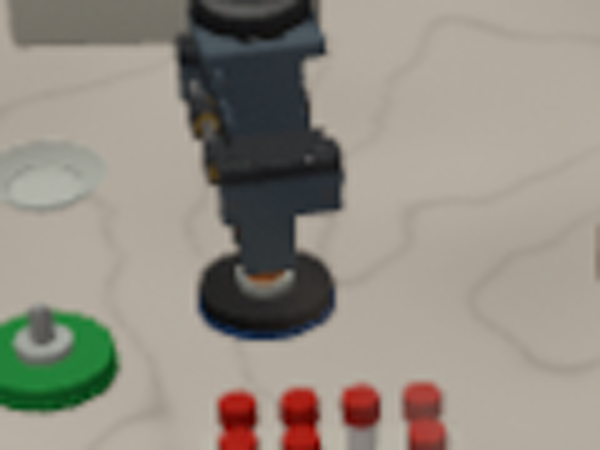

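The orange holder is seated on the shoulder at about (264,280). It met a hard stop at 33 N with the height unchanged. I'll relieve the push, release, and rise.

```bash
python3 -m inch '{"rows":[{"rotation":[0,0,0],"offset":[0,0,-0.08],"grip":-1},{"rotation":[0,0,0],"offset":[0,0,-0.15],"grip":-1},{"rotation":[0,0,0],"offset":[0,0,-0.15],"grip":0.2},{"rotation":[0,0,0],"offset":[0,0,-0.15],"grip":0.2},{"rotation":[0,0,0],"offset":[0,0,-0.15],"grip":0.2},{"rotation":[0,0,0],"offset":[0,0,-0.15],"grip":0.2},{"rotation":[0,0,0],"offset":[0,0,-0.15],"grip":0.2},{"rotation":[0,0,0],"offset":[0,0,-0.5],"grip":0.2},{"rotation":[0,0,0],"offset":[0,0,-1],"grip":0.2},{"rotation":[0,0,0],"offset":[0,0,-1.7],"grip":0.4},{"rotation":[0,0,0],"offset":[0,0,-2.5],"grip":1},{"rotation":[0,0,0],"offset":[0,0,-3.3],"grip":1},{"rotation":[0,0,0],"offset":[0,0,-4.1],"grip":1},{"rotation":[0,0,0],"offset":[0,0,-4.55],"grip":1},{"rotation":[0,0,0],"offset":[0,0,-4.55],"grip":1},{"rotation":[0,0,0],"offset":[0,0,-4.55],"grip":1}]}' 20
python3 - <<'E'
from h import *
s,p=wrist('w5.png',['specimen_top','holder'])
im=p['image'].astype(int)
d=(im.max(2)<120);d[:175]=0;d[205:]=0;d[:,275:300]&=True;d[:,:277]=0;d[:,298:]=0
uv=np.argwhere(d).mean(0)[::-1];print(uv,d.sum(),wat_z(s,p,uv,.077),s['ee_pos'])
for n in('top','side'): print(n,[np.round(d['xyz'],4) for d in bot.spot_point('specimen_top',bot.capture(n))])
go([.539,-.2115,.214])
E
```

```text
t: 10.4
ee_pos: [0.4916, 0.228, 0.2136]
ee_rot: [-0.0, 1.0, 0.0, 0.001]
contact_force: [-0.7, -0.5, -0.7]
width: 0.0911
gripper_force: 0.0
specimen_top spot_point [([0.492, 0.2275, 0.0747], 0.8)]
specimen_top boxes_of [([0.4885, 0.2301, 0.0648], 0.64)]
holder spot_point [([0.4922, 0.2261, 0.0194], 0.92)]
holder boxes_of [([0.4867, 0.2265, 0.0679], 0.77)]
[285.03448276 192.        ] 145 [0.48730299 0.22731452 0.077     ] [0.49158392 0.22796671 0.21364998]
top [array([ 0.3206, -0.3845,  0.0018])]
side [array([0.4956, 0.2239, 0.0797])]
at [0.4911 0.2277 0.2125] t 10.85 off [ -1.197 -10.981  -0.034] rot [-0.02 -0.07 -0.  ]
```

View pics/w5.png

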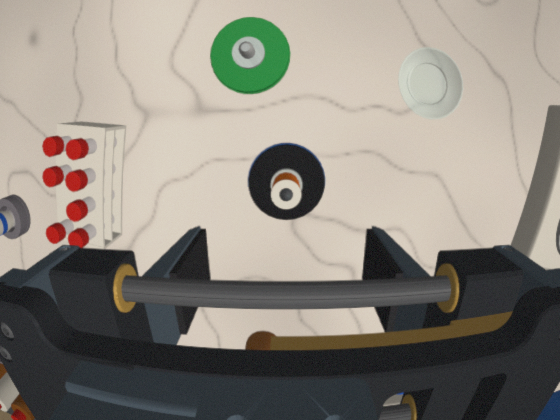

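The holder stands home and free on the black stand. Its white rim is around (286,192), with the specimen at about (286,195). Moving on to the scope.

```bash
python3 -m inch '{"rows":[{"rotation":[0,0,0],"offset":[-0.1,-0.9,0],"grip":1},{"rotation":[0,0,0],"offset":[-0.2,-1.8,0],"grip":1},{"rotation":[0,0,0],"offset":[-0.3,-2.7,0],"grip":1},{"rotation":[0,0,0],"offset":[-0.4,-3.6,0],"grip":1},{"rotation":[0,0,0],"offset":[-0.5,-4.5,0],"grip":1},{"rotation":[0,0,0],"offset":[-0.6,-5.4,0],"grip":1},{"rotation":[0,0,0],"offset":[-0.7,-6.3,0],"grip":1},{"rotation":[0,0,0],"offset":[-0.8,-7.2,0],"grip":1},{"rotation":[0,0,0],"offset":[-0.9,-8.1,0],"grip":1},{"rotation":[0,0,0],"offset":[-1,-9,0],"grip":1},{"rotation":[0,0,0],"offset":[-1.1,-9.9,0],"grip":1},{"rotation":[0,0,0],"offset":[-1.2,-10.6,0],"grip":1},{"rotation":[0,0,0],"offset":[-1.2,-10.98,0],"grip":1},{"rotation":[0,0,0],"offset":[-1.2,-10.98,0],"grip":1},{"rotation":[0,0,0],"offset":[-1.2,-10.98,0],"grip":1},{"rotation":[0,0,0],"offset":[-1.2,-10.98,0],"grip":1}]}'
python3 - <<'E'
from h import *
s,p=wrist('w6.png',['scope','dock'])
print('pred top',wproj(s,p,[.539,-.2115,.121]),'dock',wproj(s,p,[.538,-.212,.026]),s['ee_pos'])
im=p['image'].astype(int)
m=(im.max(2)<70);m[225:]=0
n,l,st,ce=cv2.connectedComponentsWithStats(m.astype(np.uint8))
for i in range(1,n):
    if st[i,4]>40: print(st[i],ce[i],wat_z(s,p,ce[i],.121))
# holder in w5
w=cv2.imread('pics/w5.png')[...,::-1].astype(int); s5=dict(s); s5['ee_pos']=np.array([.4914,.2279,.2136])
b=(w.min(2)>170)&(np.hypot(*(np.indices((420,560))-np.array([194,286])[:,None,None]))<20)
n,l,st,ce=cv2.connectedComponentsWithStats(b.astype(np.uint8))
i=1+st[1:,4].argmax(); q=blob(l==i,(286,204)); print('rim px',q.min(0),q.max(0),'centre',circ([wat_z(s5,p,v,.07) for v in q]))
E
```

```text
t: 12.18
ee_pos: [0.5391, -0.21, 0.213]
ee_rot: [-0.0, 1.0, 0.001, -0.0]
contact_force: [0.6, -0.1, -0.1]
width: 0.091
gripper_force: 0.0
scope spot_point [([0.5385, -0.2118, 0.0067], 0.56)]
scope boxes_of [([0.5322, -0.2109, 0.1252], 0.78)]
dock spot_point [([0.5355, -0.2136, 0.0001], 0.81)]
dock boxes_of [([0.524, -0.2081, 0.0245], 0.69), ([0.4893, 0.1908, 0.0142], 0.45)]
pred top [283.88973004 209.32993902] dock [283.82370114 184.75130449] [ 0.53905967 -0.20998924  0.21299356]
[533  33  22  55 187] [539.13903743  61.45454545] [0.38499024 0.04439922 0.121     ]
[547 134  13  52 462] [554.53463203 160.76406926] [0.48571848 0.07648786 0.121     ]
[274 199  22  21 365] [284.13150685 208.8       ] [ 0.53853215 -0.21129483  0.121     ]
rim px [272 180] [300 208] centre (array([0.4907, 0.228 ]), np.float64(0.0142), np.float64(0.00015), np.int64(80))
```

View pics/w6.png

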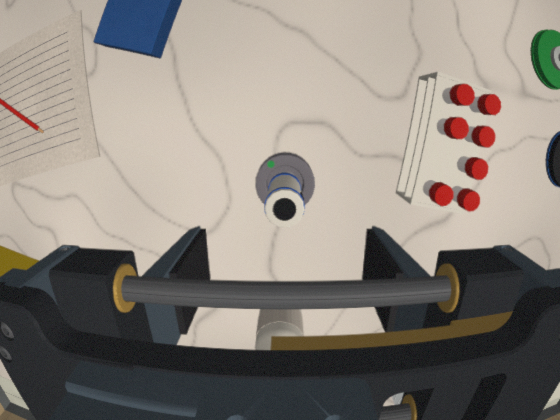

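The scope's dark rear cap is at (284,209), upright in the dock and between the open fingers. The bottle at about (280,335) is well clear. Descending and gripping.

```bash
python3 -m inch '{"rows":[{"rotation":[0,0,0],"offset":[0.01,-0.03,0.6],"grip":1},{"rotation":[0,0,0],"offset":[0.01,-0.03,1.2],"grip":1},{"rotation":[0,0,0],"offset":[0.01,-0.03,1.8],"grip":1},{"rotation":[0,0,0],"offset":[0.01,-0.03,2.4],"grip":1},{"rotation":[0,0,0],"offset":[0.01,-0.03,3],"grip":0.5},{"rotation":[0,0,0],"offset":[0.01,-0.03,3.4],"grip":0.3},{"rotation":[0,0,0],"offset":[0.01,-0.03,3.68],"grip":0.1},{"rotation":[0,0,0],"offset":[0.01,-0.03,3.68],"grip":0.1},{"rotation":[0,0,0],"offset":[0.01,-0.03,3.68],"grip":0},{"rotation":[0,0,0],"offset":[0.01,-0.03,3.68],"grip":-0.1},{"rotation":[0,0,0],"offset":[0.01,-0.03,3.68],"grip":-0.2},{"rotation":[0,0,0],"offset":[0.01,-0.03,3.68],"grip":-0.4},{"rotation":[0,0,0],"offset":[0.01,-0.03,3.68],"grip":-0.6},{"rotation":[0,0,0],"offset":[0.01,-0.03,3.68],"grip":-1},{"rotation":[0,0,0],"offset":[0.01,-0.03,3.68],"grip":-1},{"rotation":[0,0,0],"offset":[0.01,-0.03,3.68],"grip":-1}]}' 40; python3 -c "
from h import *
go([.5385,-.2113,.215]);go([.5,.22,.205])"
```

```text
t: 13.77
ee_pos: [0.5394, -0.2128, 0.0668]
ee_rot: [0.0, 1.0, -0.0, 0.001]
contact_force: [-0.6, 0.5, 5.5]
width: 0.0339
gripper_force: 40.0
at [ 0.5394 -0.2128  0.0668] t 13.77 off [ 0.018  0.035 -3.706] rot [-0.03  0.09 -0.  ]
at [ 0.5394 -0.2128  0.0668] t 13.77 off [ 0.981 10.817 -3.462] rot [-0.03  0.09 -0.  ]
```

```bash
python3 -m inch '{"rows":[{"rotation":[0,0,0],"offset":[0,0,-0.2],"grip":-1},{"rotation":[0,0,0],"offset":[0,0,-0.6],"grip":-1},{"rotation":[0,0,0],"offset":[0,0,-1.1],"grip":-1},{"rotation":[0,0,0],"offset":[0,0,-1.7],"grip":-1},{"rotation":[0,0,0],"offset":[0,0,-2.3],"grip":-1},{"rotation":[0,0,0],"offset":[0,0,-2.9],"grip":-1},{"rotation":[0,0,0],"offset":[0,0,-3.4],"grip":-1},{"rotation":[0,0,0],"offset":[0,0,-3.7],"grip":-1},{"rotation":[0,0,0],"offset":[0,0,-3.7],"grip":-1},{"rotation":[0,0,0],"offset":[0,0,-3.7],"grip":-1}]}'; python3 - <<'E'
from h import *
s,p=wrist('w7.png',['scope'])
im=p['image'].astype(int)
for n in('side','top'): print(n,[(np.round(d['xyz'],4),d['conf']) for d in bot.spot_point('scope',bot.capture(n))[:2]])
go([.4914,.228,.215])
E
```

```text
t: 14.6
ee_pos: [0.5387, -0.2125, 0.2139]
ee_rot: [0.0, 1.0, 0.0, 0.0]
contact_force: [0.2, -0.3, -2.1]
width: 0.0335
gripper_force: 40.0
scope spot_point [([0.5385, -0.2139, 0.1554], 0.86)]
scope boxes_of [([0.5271, -0.213, 0.2525], 0.85)]
side [(array([ 0.5347, -0.2084,  0.1509]), 0.55)]
top [(array([ 0.537 , -0.2114,  0.1535]), 0.61)]
at [ 0.5386 -0.2124  0.213 ] t 14.95 off [ 1.179 11.011 -0.04 ] rot [ 0.04 -0.09  0.  ]
```

```bash
python3 -m inch '{"rows":[{"rotation":[0,0,0],"offset":[0.03,0.3,0],"grip":-1},{"rotation":[0,0,0],"offset":[0.1,0.9,0],"grip":-1},{"rotation":[0,0,0],"offset":[0.16,1.5,0],"grip":-1},{"rotation":[0,0,0],"offset":[0.23,2.1,0],"grip":-1},{"rotation":[0,0,0],"offset":[0.3,2.8,0],"grip":-1},{"rotation":[0,0,0],"offset":[0.37,3.5,0],"grip":-1},{"rotation":[0,0,0],"offset":[0.45,4.2,0],"grip":-1},{"rotation":[0,0,0],"offset":[0.52,4.9,0],"grip":-1},{"rotation":[0,0,0],"offset":[0.6,5.6,0],"grip":-1},{"rotation":[0,0,0],"offset":[0.67,6.3,0],"grip":-1},{"rotation":[0,0,0],"offset":[0.75,7,0],"grip":-1},{"rotation":[0,0,0],"offset":[0.82,7.7,0],"grip":-1},{"rotation":[0,0,0],"offset":[0.9,8.4,0],"grip":-1},{"rotation":[0,0,0],"offset":[0.97,9.1,0],"grip":-1},{"rotation":[0,0,0],"offset":[1.05,9.8,0],"grip":-1},{"rotation":[0,0,0],"offset":[1.11,10.4,0],"grip":-1},{"rotation":[0,0,0],"offset":[1.16,10.8,0],"grip":-1},{"rotation":[0,0,0],"offset":[1.18,11.01,0],"grip":-1},{"rotation":[0,0,0],"offset":[1.18,11.01,0],"grip":-1},{"rotation":[0,0,0],"offset":[1.18,11.01,0],"grip":-1}]}'; python3 - <<'E'
from h import *
P=bot.capture('side')
print(proj(P,[.4907,.228,.078]),proj(P,[.4907,.228,.154]),proj(P,[.4907,.228,.268]))
for n in('side','top','wrist'):
  p=bot.capture(n)
  for l in('specimen_top','scope','holder'): print(n,l,[(np.round(d['xyz'],4),round(d['conf'],2)) for d in bot.spot_point(l,p)[:1]])
im=P['image'].astype(int)
# orange & bright pixels per row near the stand column
for r in range(108,186,3):
    o=np.flatnonzero(im[r,220:290,0]-im[r,220:290,2]>70)+220; w=np.flatnonzero((im[r,236:272].min(1)>165))+236
    print(r,(o.min(),o.max()) if len(o) else '',(w.min(),w.max()) if len(w) else '',end=' | ')
go([.4914,.228,.149])
E
```

```text
t: 16.62
ee_pos: [0.4913, 0.2277, 0.2138]
ee_rot: [-0.0, 1.0, -0.0, -0.0]
contact_force: [-0.1, -0.3, -1.3]
width: 0.0333
gripper_force: 40.0
[252.03422725 169.71875676] [250.92747903 148.98474138] [249.14240611 115.54287177]
side specimen_top [(array([0.4956, 0.2236, 0.0793]), 0.72)]
side scope [(array([0.4891, 0.2288, 0.1523]), 0.69)]
side holder [(array([0.4927, 0.228 , 0.0212]), 0.46)]
top specimen_top []
top scope []
top holder []
wrist specimen_top [(array([0.4938, 0.2314, 0.0764]), 0.96)]
wrist scope [(array([0.4886, 0.2256, 0.154 ]), 0.75)]
wrist holder [(array([0.4948, 0.226 , 0.0194]), 0.74)]
108   | 111   | 114   | 117   | 120   | 123   | 126   | 129   | 132   | 135   | 138   | 141   | 144   | 147   | 150   | 153   | 156   | 159   | 162   | 165   | 168   | 171   | 174   | 177 (np.int64(249), np.int64(256))  | 180 (np.int64(249), np.int64(256))  | 183 (np.int64(249), np.int64(256))  | at [0.4917 0.2278 0.214 ] t 17.27 off [0.009 0.005 1.624] rot [ 0.01  0.   -0.01]
```

```bash
python3 - <<'E'
from h import *
s=bot.state();P=bot.capture('side');p=snap('wrist','w8.png')
g=P['image'].astype(int)
print('side cols 238..266 G and R-B')
for r in range(140,184,2): print(r,' '.join('%3d'%v for v in g[r,238:266,1]),'| RB',' '.join('%d'%v for v in (g[r,242:264,0]-g[r,242:264,2])))
print('wrist pred spec',wproj(s,p,[.4907,.228,.078]),'rim',wproj(s,p,[.4907,.228,.07]),'nose',wproj(s,p,[.4907,.228,.153]), s['ee_pos'])
w=p['image'].astype(int)
for r in range(170,262,4): print(r,' '.join('%3d'%v for v in w[r,262:312:2,1]))
E
```

```text
side cols 238..266 G and R-B
140 164 166 167 167 168 167 136  77  49  58  66  68  67  61  56  47  41  72 148 167 167 167 167 167 166 166 164 160 | RB 20 20 1 -40 -72 -75 -50 -38 -36 -45 -50 -58 -63 -32 14 19 18 19 20 19 20 20
142 167 168 167 167 167 167 164 127  89  82  68  57  57  64  65  78  86 102 152 167 166 166 166 166 167 164 162 161 | RB 19 20 19 12 -12 -23 -42 -60 -60 -44 -40 -13 -1 12 20 20 19 20 19 20 20 20
144 167 167 167 167 167 167 167 154 125 109 109 109 107 105 101  98  94 144 164 165 166 166 166 165 164 160 160 163 | RB 20 19 19 18 16 14 14 13 14 13 12 13 13 17 20 19 19 20 19 19 19 20
146 167 167 167 167 166 167 167 165 130 105 107 107 106 102 101  97  90 147 165 165 165 164 163 161 158 159 162 165 | RB 19 19 19 19 15 11 13 12 13 13 12 10 9 17 19 20 19 19 19 19 19 20
148 167 168 167 167 166 166 166 166 133 105 108 106 105 101  97  93  89 135 160 164 162 159 156 157 160 162 164 163 | RB 20 20 20 20 14 7 7 8 9 8 8 7 6 16 19 19 19 19 19 20 19 20
150 167 167 166 167 166 166 166 166 150 121 107 106 104 102  99  95 122 152 159 157 157 158 161 162 163 163 163 164 | RB 19 20 
[... 4876 characters left out ...]
 123 123 125 125 127 124 128 125 131 133 136 136 140 144 149 156 158 162 168
238 118 117 119 120 123 120 120 123 121 121 123 128 127 129 128 134 135 142 143 148 149 154 156 164 169
242 116 122 123 120 122 124 122 126 124 126 125 127 125 130 130 134 134 137 142 145 152 152 159 161 167
246 118 120 122 126 123 124 125 125 125 125 128 124 128 131 132 131 138 135 142 146 147 153 158 159 162
250 121 119 123 121 122 125 124 125 126 125 124 126 129 129 130 135 136 137 143 145 150 152 156 159 165
254 121 124 123 121 124 127 120 126 126 127 126 127 130 131 133 134 136 136 141 146 147 152 155 160 163
258 123 122 126 123 125 124 123 122 126 125 124 125 128 130 133 135 139 141 144 145 149 150 157 159 164
```

```bash
python3 - <<'E'
from h import *
s=bot.state();p=bot.capture('wrist');w=p['image'].astype(int)
c=s['ee_pos']; print(c)
for dx in(-.003,-.0015,0,.0015): print(dx,'front bottom',wproj(s,p,[c[0]+dx-.014,c[1],.153]).round(1),'band(28mm) front',wproj(s,p,[c[0]+dx-.017,c[1],.181]).round(1),'rear top centre',wproj(s,p,[c[0]+dx,c[1],.268]).round(1),'specfront',wproj(s,p,[c[0]+dx-.007,c[1],.078]).round(1),wproj(s,p,[c[0]+dx-.015,c[1],.070]).round(1))
for c in(280,286,292): print(c,[(r,int(w[r,c,1])) for r in range(178,224)])
for r in(207,209,211): print(r,[(c,int(w[r,c,1])) for c in list(range(268,280))+list(range(294,306))])
E
```

```text
[0.4916902  0.22783467 0.21395677]
-0.003 front bottom [285.8 199.2] band(28mm) front [285.8 205.5] rear top centre [285.8 299.7] specfront [285.8 186.6] [285.8 177. ]
-0.0015 front bottom [285.8 201.1] band(28mm) front [285.8 207.7] rear top centre [285.8 302.6] specfront [285.8 188.1] [285.8 178.5]
0 front bottom [285.8 203.1] band(28mm) front [285.8 209.9] rear top centre [285.8 305.5] specfront [285.8 189.7] [285.8 180. ]
0.0015 front bottom [285.8 205. ] band(28mm) front [285.8 212.1] rear top centre [285.8 308.4] specfront [285.8 191.2] [285.8 181.5]
280 [(178, 62), (179, 66), (180, 91), (181, 178), (182, 215), (183, 219), (184, 218), (185, 217), (186, 218), (187, 219), (188, 220), (189, 220), (190, 212), (191, 171), (192, 123), (193, 115), (194, 100), (195, 80), (196, 98), (197, 135), (198, 166), (199, 213), (200, 219), (201, 219), (202, 217), (203, 196), (204, 141), (205, 120), (206, 119), (207, 119), (208, 125), (209, 154), (210, 131), (211, 116), (212, 72), (213, 58), (214, 53), (215, 58), (216, 74), (217, 108), (218, 122), (219, 124), (220, 125), (221, 122), (222, 123), (2
[... 1246 characters left out ...]
35), (295, 136), (296, 139), (297, 141), (298, 130), (299, 100), (300, 59), (301, 40), (302, 38), (303, 40), (304, 35), (305, 39)]
209 [(268, 31), (269, 41), (270, 39), (271, 65), (272, 92), (273, 110), (274, 112), (275, 117), (276, 120), (277, 125), (278, 142), (279, 154), (294, 151), (295, 143), (296, 141), (297, 140), (298, 144), (299, 147), (300, 135), (301, 98), (302, 61), (303, 38), (304, 33), (305, 36)]
211 [(268, 35), (269, 47), (270, 78), (271, 103), (272, 111), (273, 118), (274, 135), (275, 141), (276, 144), (277, 131), (278, 124), (279, 120), (294, 132), (295, 142), (296, 162), (297, 168), (298, 160), (299, 156), (300, 152), (301, 153), (302, 117), (303, 70), (304, 41), (305, 33)]
```

Both sets of measurements put the nose within about 2 mm of the specimen axis. I'll descend to about a 14 mm gap, where parallax is small, and compare again.

```bash
python3 -m inch '{"rows":[{"rotation":[0,0,0],"offset":[-0.02,0,0.3],"grip":-1},{"rotation":[0,0,0],"offset":[-0.02,0,0.6],"grip":-1},{"rotation":[0,0,0],"offset":[-0.02,0,0.9],"grip":-1},{"rotation":[0,0,0],"offset":[-0.02,0,1.2],"grip":-1},{"rotation":[0,0,0],"offset":[-0.02,0,1.4],"grip":-1},{"rotation":[0,0,0],"offset":[-0.02,0,1.5],"grip":-1},{"rotation":[0,0,0],"offset":[-0.02,0,1.5],"grip":-1},{"rotation":[0,0,0],"offset":[-0.02,0,1.5],"grip":-1},{"rotation":[0,0,0],"offset":[-0.02,0,1.5],"grip":-1}]}'; python3 - <<'E'
from h import *
s=bot.state();P=bot.capture('side');p=snap('wrist','w9.png')
g=np.mean([P['image'].astype(float)]+[bot.capture('side')['image'] for _ in range(3)],0)
for r in range(156,182): print(r,' '.join('%3d'%v for v in g[r,243:262,1]),'|',' '.join('%d'%v for v in (g[r,244:260,0]-g[r,244:260,2])))
c=s['ee_pos']; print(c,s['ee_rot'],s['contact_force'])
print('side pred nose,spec',proj(P,[c[0],c[1],c[2]-.061]),proj(P,[c[0],c[1],.078]),proj(P,[c[0]+.01,c[1],.078]))
for l in('specimen_top','scope'): print(l,[[np.round(d['xyz'],4) for d in bot.spot_point(l,q)[:1]] for q in (bot.capture('side'),bot.capture('wrist'),bot.capture('top'))])
E
```

```text
t: 18.17
ee_pos: [0.493, 0.2281, 0.1547]
ee_rot: [-0.0, 1.0, 0.0, 0.001]
contact_force: [0.4, 0.0, -1.5]
width: 0.0335
gripper_force: 40.0
156 166 166 154 103  68  81  87  91  90  88  82  72  58  59 145 165 165 165 165 | 20 13 -16 -46 -25 -22 -17 -12 -11 -24 -30 -39 -46 12 19 18
157 166 164 158 108  46  50  55  59  60  58  52  44  40  69 147 165 166 165 166 | 19 17 -7 -78 -73 -69 -60 -54 -53 -64 -71 -68 -35 13 19 19
158 161 160 161 128  75  49  46  45  45  44  42  53  59  91 151 166 166 166 166 | 18 18 7 -34 -73 -82 -81 -81 -78 -75 -50 -38 -3 17 19 20
159 160 162 164 145 111  94  86  80  75  76  84  88  87 125 158 166 166 166 166 | 19 19 16 6 -6 -17 -26 -30 -24 -9 -1 0 15 19 20 19
160 163 165 166 161 131 109 107 104 101 100 101 100  96 134 161 166 166 167 166 | 19 19 18 16 13 8 5 4 5 10 12 12 17 19 19 19
161 165 166 166 166 140 113 109 109 107 105 102  98  94 144 164 167 167 167 167 | 19 19 19 17 13 13 13 13 13 13 12 12 16 19 19 19
162 165 166 165 166 142 114 108 108 106 104 101  98  93 142 164 167 167 167 167 | 20 20 20 16 13 13 14 13 13 13 12 11 16 19 19 20
163 165 166 166 166 141 
[... 2183 characters left out ...]
2 122  91  63  58  59  59  60  59  57  55  54  47  52  84  92 113 | 18 17 16 12 61 100 102 100 97 94 90 86 79 34 5 11
181 126  88  70  53  39  52  58  60  60  60  59  57  56  53  47  44  44  43  52 | 11 8 5 2 72 101 103 101 97 94 90 84 79 35 3 4
[0.49300423 0.22807116 0.15466718] [-4.63379522e-05  9.99999719e-01  3.22673656e-04  6.75095198e-04] [ 0.44747078  0.0055049  -1.5004445 ]
side pred nose,spec [252.51716831 165.43550414] [252.73607874 169.61353091] [255.79539032 169.20685971]
specimen_top [[array([0.4936, 0.2255, 0.0808])], [array([0.4932, 0.2311, 0.0749])], [array([ 3.704e-01,  4.001e-01, -3.000e-04])]]
scope [[array([0.4883, 0.2305, 0.0958])], [array([0.4959, 0.2242, 0.0944])], []]
```

The nose is aligned to within about 1 mm, and its height matches the prediction with a gap of about 15.5 mm. One last nudge: 0.5 mm in +x and 5.5 mm down.

```bash
python3 -m inch '{"rows":[{"rotation":[0,0,0],"offset":[-0.01,0,0.05],"grip":-1},{"rotation":[0,0,0],"offset":[-0.01,0,0.1],"grip":-1},{"rotation":[0,0,0],"offset":[-0.01,0,0.14],"grip":-1},{"rotation":[0,0,0],"offset":[-0.01,0,0.14],"grip":-1},{"rotation":[0,0,0],"offset":[-0.01,0,0.14],"grip":-1},{"rotation":[0,0,0],"offset":[-0.01,0,0.14],"grip":-1},{"rotation":[0,0,0],"offset":[-0.01,0,0.14],"grip":-1},{"rotation":[0,0,0],"offset":[-0.01,0,0.14],"grip":-1}]}'; python3 - <<'E'
from h import *
s=bot.state();print(s['ee_pos'],s['contact_force'],s['gripper_force'],s['width'],np.abs(s['dq']).max())
g=bot.capture('side')['image']
for r in range(164,175): print(r,g[r,247:258,1])
t=bot.capture('top')
for l in('rack','dish','jar','bottle','slide_box'): print(l,[np.round(d['xyz'],3) for d in bot.spot_point(l,t)[:1]])
E
```

```text
t: 19.68
ee_pos: [0.493, 0.2279, 0.1484]
ee_rot: [-0.0, 1.0, 0.0, 0.0]
contact_force: [-0.7, -0.5, -2.1]
width: 0.0334
gripper_force: 40.0
[0.49297616 0.2278769  0.1484435 ] [-0.65593104 -0.46508408 -2.05509017] 39.975611793925054 0.033407050751886144 0.0020494072131046403
164 [146 117 107 108 107 105 102 110 110 142 163]
165 [147 117 106 107 112 107 106 107 100 135 161]
166 [147 117 106 106 109 104 103  97  92 127 158]
167 [149 119 106 106 105 103 100  95  92 128 159]
168 [160 139 115 107 106 103 100  97 114 148 164]
169 [165 160 143 140 123 109 118 142 154 163 167]
170 [165 168 168 149 108  81 112 160 171 167 166]
171 [165 171 176 133  69  53  74 156 175 171 167]
172 [167 174 176 129  61  50  64 155 176 174 168]
173 [155 162 173 163 140 128 147 170 163 141 156]
174 [140 120 137 154 151 146 149 139 111  90 148]
rack [array([ 0.488, -0.03 , -0.001])]
dish [array([0.368, 0.402, 0.001])]
jar [array([0.734, 0.199, 0.002])]
bottle [array([ 0.726, -0.218, -0.004])]
slide_box [array([ 0.321, -0.385,  0.002])]
```

```bash
python3 -c "
from plant import bot
print(bot.finish_job())"
```

```text
the job is handed in; nothing more can be done
None
```

The job is handed in: the holder is pushed fully home on the black stand's spigot and released, and the microscope is held still, nose down, about 1 cm above the specimen and within about 1 mm of its axis, with the bystanders unmoved.

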